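Hold the set-screw collar on the spindle flat of the knife sharpener

ROBOT

A 6-joint arm with a two-finger parallel gripper is mounted at the origin on the work surface. World frame = base frame: x ahead of the robot, y to its left, z up, the work surface at z = 0. Lengths are in m, angles in rad, forces in N, time in s.
With the tool pointing down it reaches from about 0.4 to 0.925 m from the base axis. Payload 12.5 kg.
Tool frame: the origin (TCP) lies between the finger pads; the fingertips stand 25 mm ahead of it and the grasp point (between the pads) lies 6 mm ahead of it; z points along the fingers, y is the line along which they close (so a half turn about z gives the same grasp; the last joint's range is limited). The gripper opens to 95 mm and grips with 3 to 60 N. Pads are 20 mm wide; open, the fingers measure 119 mm over their backs; the gripper's body (75 mm by 180 mm) begins 59 mm behind the grasp point.
Start: joints at [-1.447, 0.491, 1.559, -0, 1.092, -0.106], TCP at [0.142, -0.609, 0.24] pointing down, gripper open.
Joint ranges: [-3.1, 3.1], [-0.84, 2.19], [0.05, 2.79], [-1.13, 4.28], [0.06, 2.93], [-2.69, 2.69]. Speed limits (rad/s): [2.22, 2.22, 2.79, 3.14, 3.14, 3.14].

INTERFACE

Orientations are given as a unit quaternion [w, x, y, z].
In Python, from workcell import ctrl gives the robot as it stands. The module is installed in compiled form; this text tells all that it offers.
- The arm moves only by the tool drive_tool, never from a script. Its argument "rows" is a list of rows, each a list of 3 entries, a list of its own where there are three numbers: the finger opening in m, from 0 to 0.0951, then the shift along the world's x, y, z in m, then the turn about the world's z in rad. In form: [[grip, [dx, dy, dz], twist], ...]. A call has 1 to 10 rows; each row is the pose to reach, as a shift and turn from the pose commanded when the call began; what a row does not reach only later rows make up. A row lasts 1/12 s, in which the tool goes at most 41.7 mm and 7.16 degrees, less where a joint would pass 70% of its speed; a pose out of reach is approached as far as the arm can. A call with a gripper value outside its range is refused whole. The fingers move at their own pace and stop on an object; "grip_force" is the grip in N (left out, the last holds). Time passes only in rows, so rows that repeat a pose let the fingers close. It gives the time, the measured TCP pose, the force, the opening and the grip force at its end, in the units of the state.
- ctrl.observe(): the state, without advancing time (a new reading comes with each control period).
- ctrl.read_camera(name): name is "scene" or "top" or "wrist"; returns a dict with "color" (400x640x3 uint8, blue, green, red), "depth" (400x640 float32, m along the optical axis (not along the pixel's ray), 0 where there is no reading), "vfov" (degrees; the focal length in pixels is half the picture's height over the tangent of half this angle, whatever the lens; pixels are square), "cx", "cy" (the principal point, pixels), "T" (4x4, takes a point from camera to world coordinates). Camera axes: x right, y up, looking along -z (the intrinsics and any distortion apply to the point x, -y, -z); pixel columns grow to the right and rows downward; lengths in m; the calibration is good to about 2 mm. A picture is of the moment at which its call begins.
- ctrl.finish_job(): hands the job in; it is judged then, once.
Trained networks look in the newest picture that a camera, given by its name, has taken for a name from the list of things; names that differ only in an ending like _2 or _b are one class to them, and where a whole thing is asked for, a point or a joint stands for the part that bears it (a point fixed in the world has none). Each returns a list of dicts, best first, with "conf" (0 to 1); they miss things now and then, are a little off and sometimes report something else, mostly with a low value. They report only what shows in the picture. A call takes as long as a camera call. They do not tell look-alikes from the thing itself.
- ctrl.search_frame(camera, target): "xy" ([column, row] in pixels, amid what is visible of it).
- ctrl.regions_of(camera, target): "mask" (400x640 bool, what is visible of it) and "xy" ([column, row] in pixels, amid what is visible of it).
The state is a dict: "time_s": time; "joint_pos": joint angles; "dq": joint speeds; "joint_torque": joint torques, N m; "tcp_pos": TCP position; "ee_rot": TCP orientation; "contact_force": force on the tool from outside, world axes, zero at the start; "wrist_torque": the same for the moment, N m; "grip_width": opening from 0.0 (shut) to 1.0 (fully open); "grip_force": force on a finger pad.
Only numpy, scipy, OpenCV 4.12 (cv2) and the standard library are available. Lean on these libraries where they do the work, as an engineer would, in place of code of your own. Each camera call takes 0.05 s, during which the arm holds its last target. There are 200 camera calls.

TASK

First turn the sharpener's bare spindle with the gripper's fingers until its flat faces the key guide squarely, with a finger resting on the flat to feel it. Then thread the loose collar with the set screw down over the spindle, screw on the flat's side and pointing at the key guide, push it fully home against the spring washer, and finish while still holding it down there in the gripper so that I can tighten the screw. Leave the other things on the bench where they are.

Things in the scene. Friction and masses are not known exactly. Their poses are not given: they have to be found in the camera images.
- sharpener: the knife sharpener, fixed to the bench: a low white box 190 x 160 mm, top 55 mm above the bench, carrying a grey disc 110 mm across with its top at 69 mm. Origin on the bench under the spindle axis, z up, x towards the key guide; the box reaches 105 mm that way and 85 mm the other
- spindle: bare vertical steel spindle in the middle of the sharpener's disc, 20 mm thick, round but for one flat along its length; turns with the disc. Origin on its axis at the shoulder where the collar is fully home, 79 mm above the bench; z up, x out through the flat. It ends 51 mm above this origin, the last 3 mm tapering by 2 mm all round
- flat: the flat on the spindle, 14 mm wide, 47 mm tall, 6.5 mm from the spindle axis: the spindle measures 16.5 mm across the flat, 20 mm elsewhere. Origin at the centre of the flat face, 24 mm above spindle's origin; x points straight out of it
- rotor (a joint): angle of the spindle in rad, counter-clockwise positive seen from above; 0 when the flat faces the key guide squarely. It turns against light friction (0.05 N m), up to a full turn either way from 0, and stays where it is left. It starts between 0.6 and 2.2
- washer (a joint): sprung thrust washer, 44 mm across, around the spindle's foot: how far it is pushed down, in m, 0 to 0.006. At 0 its top is 6 mm above spindle's origin, at 0.006 level with it (collar fully home). 5 N start it, 8 N push it fully down; it springs back when released
- guide (a point): mouth of the key guide, a small aluminium post with a level tube holding a hex key, fixed on the sharpener's box. The point is 76 mm from the spindle axis, 95 mm above the bench (tube top 102 mm; the key spans 69 to 148 mm from the axis). Its x axis points straight away from the spindle axis, z up
- collar: the loose collar: a dark steel ring 42 mm across and 32 mm tall, lying flat, about 0.25 kg, 22.4 mm through bore, one set screw sticking out of its side. Origin at the centre of its underside; z up along the bore, x out through the screw
- collar_mid (a point): centre of the collar, half-way up, axes as collar; fully home it is 16 mm above spindle's origin. The screw's inner tip (10 mm wide, 12 mm tall, half-way up) stands into the bore to 7.7 mm from its axis, so the collar goes down over the spindle only with the screw on the flat's side (within about 12 degrees)
- screw (a point): outer end of the collar's set screw: a round steel head 11 mm thick, standing 10 mm out of the collar's side half-way up; this point is 31 mm from the bore's axis
- spacer: plain dark steel spacer ring without a screw, 42 mm across, 30 mm bore, 20 mm tall: NOT the collar. Origin at the centre of its underside
- tin: small round closed tin, 52 mm across, 30 mm tall. Origin at the centre of its underside
- knife: carving knife lying flat, about 145 mm long along its own x, 14 mm wide and 12 mm high. Origin on the underside near its middle
- stone: two-layer whetstone, 150 x 50 x 24 mm, long along its own x. Origin at the centre of its underside
- brush_jar: round wooden jar of brushes, 72 mm across, about 195 mm tall with brushes. Origin at the centre of its underside
- spray: spray bottle, 72 mm across, 180 mm tall. Origin at the centre of its underside
Not all that is in view belongs to the job. Leave any red look-alike of the collar alone.

How it is judged:
By the outcome, as a careful person would: the job done as asked, in the order asked, and still so for the second after the job is handed in, while the arm keeps its last pose, push and grip.
It also fails if it takes over 72 s, if anything falls off the work surface, if the arm or the gripper's body presses on something with over 40 N, if the wrist force passes 120 N, or if a joint passes its speed limit or range.

## Working session

There is one attempt and no reset: what is moved stays moved. The work goes in short steps, Python scripts to look and compute and a tool call to move; the robot and the scene stay as the last step left them, time stands still between calls to the robot, and variables do not carry over. Pictures are saved under pics/ and viewed, at most 10 in all, crops included, and the job is handed in when it is done.

Besides the shell and the picture viewer there is one more tool, called after "Request:" in YAML: its name, and indented under it one key for each argument. drive_tool: Moves the arm, as the interface text tells. Its arguments: {"type":"object","properties":{"rows":{"type":"array","items":{"type":"array"}},"grip_force":{"type":"number"}},"required":["rows"]}

```bash
mkdir -p pics; cat > h.py <<'E'
import numpy as np, cv2
from workcell import ctrl
def cloud(im):
    h,w=im["depth"].shape; f=h/2/np.tan(np.radians(im["vfov"])/2)
    v,u=np.mgrid[0:h,0:w]; d=im["depth"]
    P=np.stack([(u-im["cx"])/f*d,-(v-im["cy"])/f*d,-d],-1)
    W=P@im["T"][:3,:3].T+im["T"][:3,3]; W[d==0]=np.nan
    return W
def proj(im,p):
    h=im["depth"].shape[0]; f=h/2/np.tan(np.radians(im["vfov"])/2)
    T=np.linalg.inv(im["T"]); q=T[:3,:3]@np.array(p)+T[:3,3]
    return np.array([im["cx"]+f*q[0]/-q[2], im["cy"]-f*q[1]/-q[2]])
E
python3 - <<'E'
from h import *
np.set_printoptions(precision=4,suppress=True)
for c in ["top","scene"]:
    im=ctrl.read_camera(c); W=cloud(im); cv2.imwrite(f"pics/{c}0.png",im["color"])
    print(c,im["vfov"],im["cx"],im["cy"],im["T"],[k for k in im])
    for t in ["sharpener","spindle","flat","guide","collar","screw","spacer","tin","knife","stone","brush_jar","spray"]:
        for r in ctrl.regions_of(c,t)[:3]:
            m=r["mask"]; p=W[m]; p=p[~np.isnan(p[:,0])]
            print(c,t,round(r["conf"],2),np.round(r["xy"]),m.sum(),np.median(p,0) if len(p) else None, np.percentile(p,[2,98],axis=0).ravel() if len(p) else None)
print(ctrl.observe())
E
```

```text
top 47.05947056509502 316.1461001453628 194.6582875062874 [[-0.0849  0.9761 -0.2002  0.3282]
 [-0.9964 -0.0834  0.0159  0.0153]
 [-0.0012  0.2008  0.9796  1.3242]
 [ 0.      0.      0.      1.    ]] ['color', 'depth', 'vfov', 'cx', 'cy', 'T']
top sharpener 0.66 [305. 207.] 3785 [0.554  0.03   0.0573] [ 0.4558 -0.0594  0.0486  0.6557  0.1204  0.1022]
top sharpener 0.5 [177. 198.] 862 [0.5957 0.3634 0.1091] [0.5738 0.3387 0.0188 0.6318 0.4037 0.182 ]
top spindle 0.63 [303. 204.] 43 [0.5471 0.025  0.1282] [0.5424 0.0173 0.0932 0.5574 0.0309 0.135 ]
top flat 0.54 [406. 173.] 184 [ 0.6301 -0.2694  0.0127] [ 0.6089 -0.2933 -0.0035  0.6555 -0.2469  0.0238]
top flat 0.34 [218. 282.] 1073 [0.3729 0.2783 0.0245] [0.3019 0.2518 0.0042 0.4455 0.3065 0.0298]
top guide 0.81 [300. 206.] 3970 [0.5543 0.0309 0.0571] [ 0.4548 -0.0618  0.032   0.6606  0.1235  0.1018]
top guide 0.73 [373. 134.] 280 [ 0.7633 -0.1868  0.0291] [ 0.742  -0.2103  0.      0.7995 -0.1632  0.0361]
top collar 0.75 [395. 233.] 169 [ 0.4733 -0.2208  0.0308] [ 0.454  -0.239   0.0014  0.4975 -0.203   0.0372]
top collar 0.71 [423. 20
[... 3129 characters left out ...]
0.85 [407. 156.] 1131 [0.6238 0.358  0.0786] [ 0.5332  0.3401 -0.0003  0.6473  0.4713  0.1788]
scene spray 0.57 [312. 177.] 141 [0.5603 0.0228 0.1085] [0.5476 0.0172 0.0821 0.5647 0.0324 0.1308]
{'time_s': 1.3, 'joint_pos': array([-1.4466,  0.4909,  1.5589, -0.    ,  1.0917, -0.1056]), 'dq': array([ 0.0004, -0.0024,  0.    ,  0.0002,  0.0011, -0.0007]), 'joint_torque': array([  0.0006, -61.2465, -25.8433,   0.0694,   0.0445,   0.    ]), 'tcp_pos': array([ 0.1424, -0.6086,  0.2397]), 'ee_rot': array([ 0.0001,  0.9934,  0.1147, -0.    ]), 'contact_force': array([ 0.5036,  0.7288, -0.1883]), 'wrist_torque': array([-0.0319, -0.0422, -0.006 ]), 'grip_force': 0.0, 'grip_width': 1.0023667170569224}
```

```bash
python3 - <<'E'
import cv2,numpy as np
a=cv2.imread("pics/scene0.png"); b=cv2.imread("pics/top0.png")
A=cv2.resize(a[110:310,100:420],(800,500),interpolation=3)
B=cv2.resize(b[100:300,240:500],(780,600),interpolation=3)
cv2.imwrite("pics/A.png",A); cv2.imwrite("pics/B.png",B)
E
```

```text
(no output)
```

View pics/A.png

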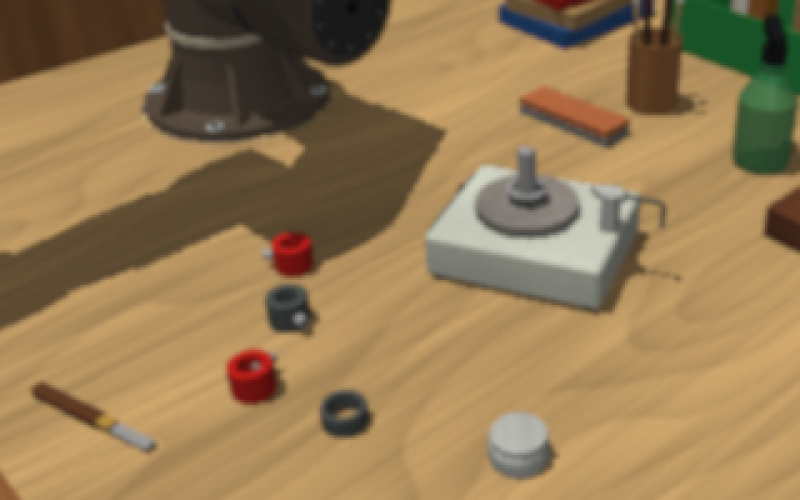

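View pics/B.png

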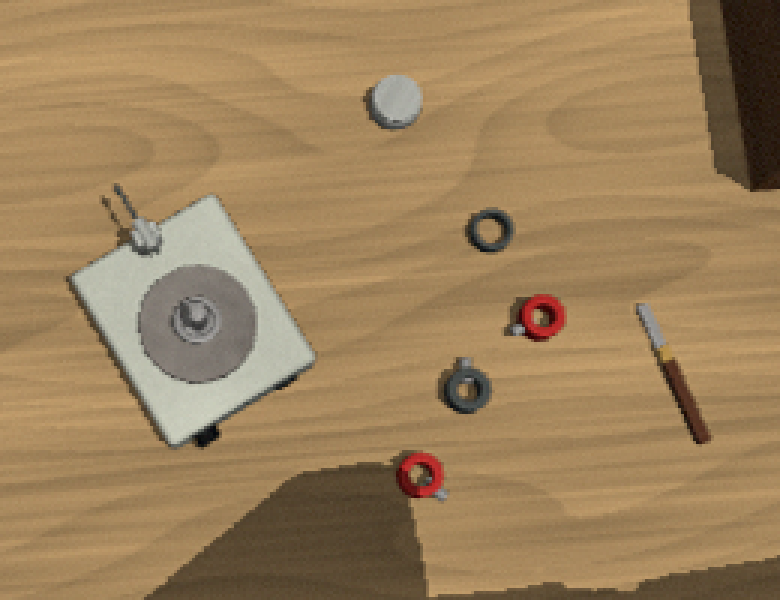

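Request:
drive_tool:
  rows:
    - [0.095,[0.333,0.387,0.06],0]
    - [0.095,[0.333,0.387,0.06],0]
    - [0.095,[0.333,0.387,0.06],0]
    - [0.095,[0.333,0.387,0.06],0]
    - [0.095,[0.333,0.387,0.06],0]
    - [0.095,[0.333,0.387,0.06],0]
    - [0.095,[0.333,0.387,0.06],0]
    - [0.095,[0.333,0.387,0.06],0]
    - [0.095,[0.333,0.387,0.06],0]
    - [0.095,[0.333,0.387,0.06],0]

```text
time_s: 2.13
tcp_pos: [0.4132, -0.2931, 0.2888]
ee_rot: [0.0, 0.993, 0.115, 0.0]
contact_force: [-0.2, -1.0, -0.1]
grip_width: 1.003
grip_force: 0.0
```

```bash
python3 - <<'E'
from h import *
np.set_printoptions(precision=4,suppress=True)
im=ctrl.read_camera("top"); W=cloud(im); c=im["color"].astype(int)
o=ctrl.observe(); print(o["time_s"],o["tcp_pos"],o["joint_pos"])
z=W[...,2]; x=W[...,0]; y=W[...,1]
near=(np.hypot(x-.555,y-.03)<.16)
b=near&(z>.048)&(z<.064)&(c.min(-1)>150)
r=cv2.minAreaRect(W[b][:,:2].astype(np.float32)*1000); print("box",r,b.sum())
d=near&(z>.062)&(z<.078); print("disc",cv2.minEnclosingCircle(W[d][:,:2].astype(np.float32)*1000), W[d].mean(0))
s=near&(z>.12)&(np.hypot(x-.547,y-.025)<.04); print("spindle top",W[s].mean(0),s.sum(),W[s].min(0),W[s].max(0))
g=near&(z>.085)&(np.hypot(x-.547,y-.025)>.05); print("guide",W[g].mean(0),g.sum(), W[g].min(0),W[g].max(0))
k=(np.hypot(x-.475,y+.222)<.045)&(z>.028); kk=(np.hypot(x-.475,y+.222)<.05)&(z>.006)
print("collar",cv2.minEnclosingCircle(W[k][:,:2].astype(np.float32)*1000),k.sum())
w=ctrl.read_camera("wrist"); cv2.imwrite("pics/w1.png",w["color"]); np.save("w1.npy",cloud(w)); print(w["vfov"],w["T"])
for t in["collar","screw","spindle"]:
    for q in ctrl.search_frame("wrist",t): print(t,q)
E
```

```text
2.1833 [ 0.4168 -0.2888  0.2897] [-0.7371  0.2694  1.7748  0.0021  1.0957  0.6   ]
box ((560.1776123046875, 31.72863006591797), (187.5248565673828, 155.36489868164062), 26.379634857177734) 2259
disc ((566.5665283203125, 66.94063568115234), 117.82445526123047) [0.5516 0.0261 0.0696]
spindle top [0.551  0.0255 0.1298] 43 [0.542  0.0169 0.1221] [0.5601 0.0328 0.1359]
guide [0.639  0.0704 0.0996] 109 [0.6135 0.0546 0.0882] [0.6835 0.0929 0.1059]
collar ((463.3898010253906, -234.6107177734375), 35.025325775146484) 595
67.9424393133735 [[ 0.2297  0.9312  0.2829  0.4964]
 [-0.9733  0.2196  0.0673 -0.2692]
 [ 0.0005 -0.2908  0.9568  0.4341]
 [ 0.      0.      0.      1.    ]]
collar {'xy': [344.5, 81.0], 'conf': 0.65}
collar {'xy': [233.4, 165.2], 'conf': 0.6}
collar {'xy': [284.6, 108.4], 'conf': 0.55}
screw {'xy': [282.3, 112.8], 'conf': 0.89}
screw {'xy': [344.9, 82.4], 'conf': 0.75}
screw {'xy': [235.4, 165.1], 'conf': 0.73}
screw {'xy': [343.0, 9.7], 'conf': 0.5}
```

View pics/w1.png

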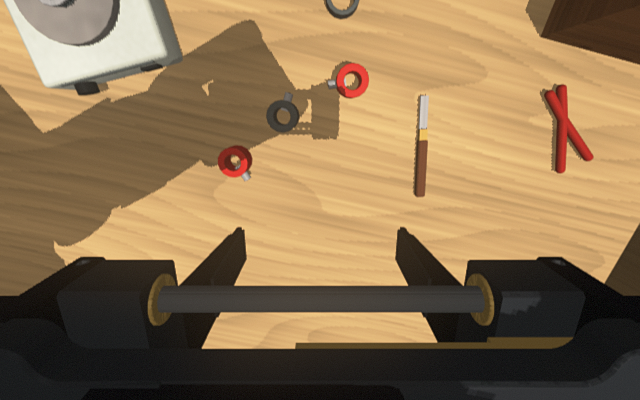

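Request:
drive_tool:
  rows:
    - [0.095,[0.134,0.315,-0.01],1.24]
    - [0.095,[0.134,0.315,-0.01],1.24]
    - [0.095,[0.134,0.315,-0.01],1.24]
    - [0.095,[0.134,0.315,-0.01],1.24]
    - [0.095,[0.134,0.315,-0.01],1.24]
    - [0.095,[0.134,0.315,-0.01],1.24]
    - [0.095,[0.134,0.315,-0.01],1.24]
    - [0.095,[0.134,0.315,-0.01],1.24]
    - [0.095,[0.134,0.315,-0.01],1.24]
    - [0.095,[0.134,0.315,-0.01],1.24]

```text
time_s: 3.22
tcp_pos: [0.547, 0.0211, 0.2776]
ee_rot: [-0.0, 0.739, 0.673, -0.0]
contact_force: [0.1, -0.1, -0.7]
grip_width: 1.001
grip_force: 0.0
```

Request:
drive_tool:
  rows:
    - [0.06,[0,0,-0.03],1.24]
    - [0.06,[0,0,-0.03],1.24]
    - [0.06,[0,0,-0.03],1.24]
    - [0.06,[0,0,-0.03],1.24]
    - [0.06,[0,0,-0.03],1.24]
    - [0.06,[0,0,-0.03],1.24]
    - [0.06,[0,0,-0.03],1.24]
    - [0.06,[0,0,-0.03],1.24]
    - [0.06,[0,0,-0.03],1.24]
    - [0.06,[0,0,-0.03],1.24]

```text
time_s: 4.05
tcp_pos: [0.5463, 0.0181, 0.248]
ee_rot: [-0.0, 0.212, 0.977, -0.0]
contact_force: [0.1, -0.9, 0.4]
grip_width: 0.631
grip_force: 0.0
```

Request:
drive_tool:
  rows:
    - [0.06,[0,0,0],0.79]
    - [0.06,[0,0,0],0.79]
    - [0.06,[0,0,0],0.79]
    - [0.06,[0,0,0],0.79]
    - [0.06,[0,0,0],0.79]
    - [0.06,[0,0,0],0.79]
    - [0.06,[0,0,0],0.79]
    - [0.06,[0,0,0],0.79]
    - [0.06,[0,0,0],0.79]

```text
time_s: 4.8
tcp_pos: [0.5463, 0.0187, 0.2481]
ee_rot: [-0.0, -0.176, 0.984, 0.0]
contact_force: [-0.0, 0.1, -0.4]
grip_width: 0.63
grip_force: 0.0
```

```bash
python3 - <<'E'
from h import *
np.set_printoptions(precision=4,suppress=True)
o=ctrl.observe(); print(o["time_s"],o["tcp_pos"],o["ee_rot"],o["joint_pos"])
w=ctrl.read_camera("wrist"); cv2.imwrite("pics/w2f.png",w["color"]); W=cloud(w); np.save("w2.npy",W); 
p=proj(w,[.551,.026,.13]); print("spindle px",p, "camera",w["T"][:3,3])
u,v=np.round(p).astype(int); u0=np.clip(u-100,0,440); v0=np.clip(v-75,0,250)
cv2.imwrite("pics/w2.png",cv2.resize(w["color"][v0:v0+150,u0:u0+200],(800,600),interpolation=2)); print(u0,v0)
x,y,z=np.moveaxis(W,-1,0); n=np.hypot(x-.551,y-.026)
s=(n<.03)&(z>.125)&(z<.14); print(s.sum(),W[s].mean(0),cv2.minEnclosingCircle(W[s][:,:2].astype(np.float32)*1000))
s=(n<.03)&(z>.095)&(z<.123);print("side",s.sum(),W[s].mean(0))
A=np.load("w1.npy");x,y,z=np.moveaxis(A,-1,0)
k=(np.hypot(x-.475,y+.222)<.05)&(z>.028)
print("collar",cv2.minEnclosingCircle(A[k][:,:2].astype(np.float32)*1000),k.sum(),A[k].mean(0))
k=(np.hypot(x-.475,y+.222)<.05)&(z>.008)&(z<.027);print(A[k].mean(0),k.sum())
E
```

```text
4.8 [0.5463 0.0187 0.2481] [-0.0002 -0.1762  0.9843  0.0001] [-0.0866  0.3709  1.7411  0.      1.03   -2.0118]
spindle px [325.3364 207.8725] camera [ 0.4677 -0.0096  0.3922]
225 133
297 [0.5515 0.027  0.1285] ((552.1826782226562, 28.596115112304688), 10.213011741638184)
side 135 [0.545  0.0242 0.1098]
collar ((457.038818359375, -224.88961791992188), 36.7855110168457) 20273 [ 0.4328 -0.2256  0.3603]
[ 0.4865 -0.2237  0.0188] 154
```

View pics/w2.png

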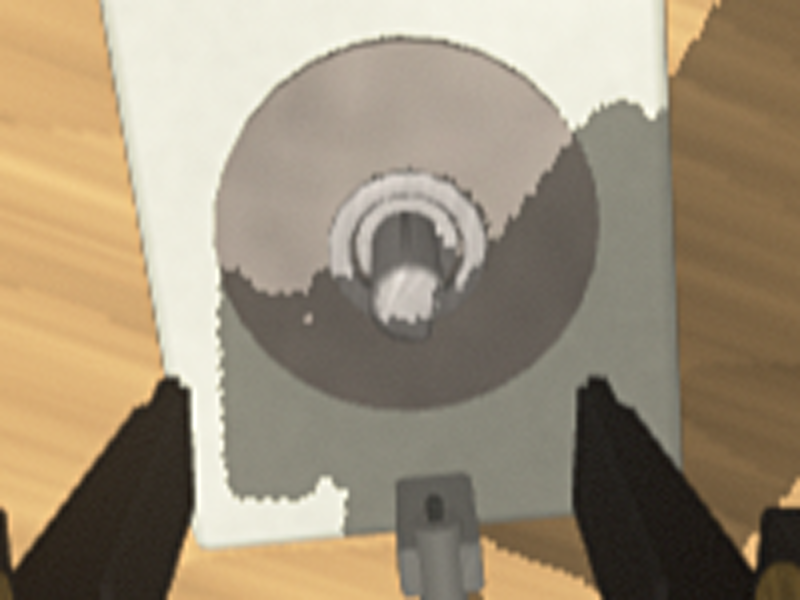

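```bash
python3 - <<'E'
from h import *
a=cv2.imread("pics/w2f.png")[170:230,295:365]
g=cv2.cvtColor(a,6); g=cv2.createCLAHE(4,(3,3)).apply(g)
cv2.imwrite("pics/w2c.png",cv2.resize(g,(700,600),interpolation=cv2.INTER_CUBIC))
W=np.load("w2.npy")[170:230,295:365]
m=(W[...,2]>.126)&(W[...,2]<.14)
p=W[m][:,:2]*1000-[551,26]; h=cv2.convexHull(p.astype(np.float32))[:,0]; print(np.round(h,1))
E
```

```text
[[10.8  0.7]
 [10.6  3.7]
 [10.1  5.5]
 [ 9.5  7.4]
 [ 6.4  9.2]
 [ 2.5  8.8]
 [-1.6  8.2]
 [-7.6  6.9]
 [-8.2  5.7]
 [-8.6  1.5]
 [-8.5  0.5]
 [-7.5 -2.1]
 [-5.8 -4.5]
 [-5.1 -5.2]
 [-4.1 -5.8]
 [-1.7 -7. ]
 [-0.1 -7.4]
 [ 2.1 -7.6]
 [ 6.  -6.2]
 [ 8.1 -4.3]]
```

View pics/w2c.png

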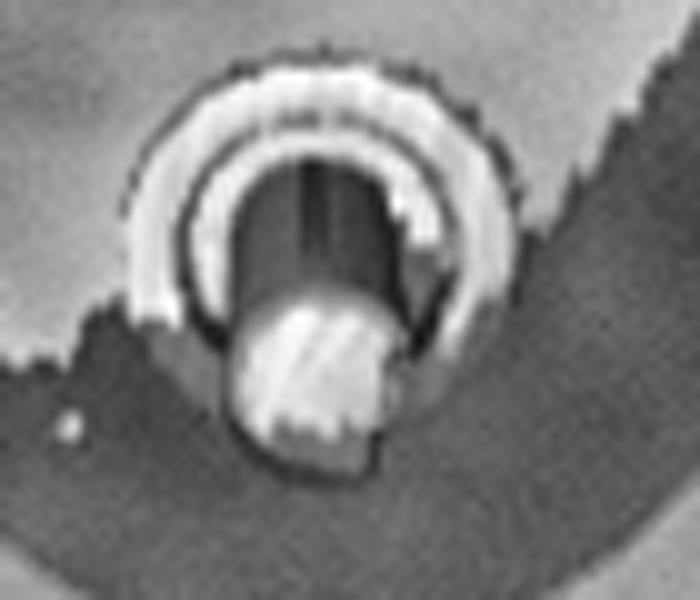

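Request:
drive_tool:
  rows:
    - [0.05,[0.005,0.008,0],-0.175]
    - [0.05,[0.005,0.008,-0.03],-0.175]
    - [0.05,[0.005,0.008,-0.06],-0.175]
    - [0.05,[0.005,0.008,-0.09],-0.175]
    - [0.05,[0.005,0.008,-0.12],-0.175]
    - [0.05,[0.005,0.008,-0.13],-0.175]
    - [0.05,[0.005,0.008,-0.13],-0.175]

```text
time_s: 5.43
tcp_pos: [0.5505, 0.0278, 0.1163]
ee_rot: [-0.002, -0.091, 0.996, 0.0]
contact_force: [0.4, 0.8, 0.2]
grip_width: 0.523
grip_force: 0.0
```

Request:
drive_tool:
  rows:
    - [0.0,[0,0,0],0]
    - [0.0,[0,0,0],0]
    - [0.0,[0,0,0],0]
    - [0.0,[0,0,0],0]
    - [0.0,[0,0,0],0]
    - [0.0,[0,0,0],0]
    - [0.0,[0,0,0],0]
    - [0.0,[0,0,0],0]
  grip_force: 12

```text
time_s: 6.1
tcp_pos: [0.552, 0.0263, 0.1192]
ee_rot: [0.001, -0.092, 0.996, -0.001]
contact_force: [-0.1, -15.9, 4.0]
grip_width: 0.17
grip_force: 12.0
```

```bash
python3 - <<'E'
from h import *
np.set_printoptions(precision=4,suppress=True)
o=ctrl.observe(); print(o); print(o["grip_width"]*95)
E
```

```text
{'time_s': 6.1, 'joint_pos': array([-0.0709,  0.5434,  1.8597, -0.0035,  0.7363, -1.8228]), 'dq': array([-0.    ,  0.0002,  0.001 ,  0.0023,  0.0013,  0.0003]), 'joint_torque': array([  8.9606, -55.0736, -16.8217,   2.5962,   0.3017,  -0.0485]), 'tcp_pos': array([0.552 , 0.0263, 0.1192]), 'ee_rot': array([ 0.0009, -0.0917,  0.9958, -0.0013]), 'contact_force': array([ -0.0553, -15.8852,   4.0387]), 'wrist_torque': array([-2.5766, -0.1598, -0.104 ]), 'grip_force': 12.000431794440374, 'grip_width': 0.16961647375063588}
16.11356500631041
```

```bash
python3 - <<'E'
from h import *
np.set_printoptions(precision=4,suppress=True)
for i in range(2):
    im=ctrl.read_camera("scene"); S=cloud(im); cs=im["color"]
    im=ctrl.read_camera("top"); T=cloud(im); ct=im["color"]
    for n,W,c in (("scene",S,cs),("top",T,ct),("w2",np.load("w2.npy"),cv2.imread("pics/w2f.png"))):
        x,y,z=np.moveaxis(W,-1,0); d=np.hypot(x-.5517,y-.028)
        u=(x-.5517)*np.cos(.46)+(y-.028)*np.sin(.46)
        g=(d>.06)&(d<.16)&(u>.05)&(z>.088)&(z<.108)&(c.max(-1)>0)
        m=W[g]; 
        b=(d<.15)&(z>.046)&(z<.064)&(c.min(-1)>90)
        r=cv2.minAreaRect(W[b][:,:2].astype(np.float32)*1000)
        q=m.mean(0)-[.5517,.028,0]
        print(n,g.sum(),"guide ang",np.degrees(np.arctan2(q[1],q[0])),np.hypot(q[0],q[1]),"box",r)
E
```

```text
scene 121 guide ang 24.016621710572934 0.103520946812467 box ((563.1917724609375, 30.335525512695312), (192.34994506835938, 161.8292999267578), 26.985122680664062)
top 2 guide ang 25.74634113528891 0.14557204490677808 box ((570.6067504882812, 25.057952880859375), (240.31724548339844, 55.317359924316406), 61.113399505615234)
w2 466 guide ang 26.557609995548262 0.0879117896977011 box ((559.985595703125, 32.23649597167969), (190.31982421875, 160.058349609375), 26.374433517456055)
scene 119 guide ang 24.007000822582516 0.10322096217763173 box ((563.31884765625, 30.122764587402344), (192.12655639648438, 162.045654296875), 26.998092651367188)
top 2 guide ang 25.612365718584694 0.1469932182523297 box ((570.618896484375, 24.517669677734375), (239.37979125976562, 56.822418212890625), 60.988677978515625)
w2 466 guide ang 26.557609995548262 0.0879117896977011 box ((559.985595703125, 32.23649597167969), (190.31982421875, 160.058349609375), 26.374433517456055)
```

Request:
drive_tool:
  rows:
    - [0.0,[0,-0.0015,0],0]
    - [0.0,[0,-0.0015,0],0]
    - [0.0,[-0.0003,-0.0015,0],-0.12]
    - [0.0,[-0.0005,-0.0015,0],-0.24]
    - [0.0,[-0.0007,-0.0014,0],-0.36]
    - [0.0,[-0.0009,-0.0014,0],-0.48]
    - [0.0,[-0.001,-0.0013,0],-0.6]
    - [0.0,[-0.0011,-0.0013,0],-0.645]
    - [0.0,[-0.0011,-0.0013,0],-0.645]
  grip_force: 20

```text
time_s: 7.05
tcp_pos: [0.551, 0.027, 0.1191]
ee_rot: [0.001, 0.23, 0.973, 0.0]
contact_force: [3.2, 0.2, 5.9]
grip_width: 0.17
grip_force: 20.0
```

Request:
drive_tool:
  rows:
    - [0.0,[-0.0002,0.0002,0],-0.12]
    - [0.0,[-0.0003,0.0003,0],-0.24]
    - [0.0,[-0.0005,0.0005,0],-0.36]
    - [0.0,[-0.0006,0.0006,0],-0.48]
    - [0.0,[-0.0007,0.0007,0],-0.6]
    - [0.0,[-0.0008,0.0008,0],-0.645]
    - [0.0,[-0.0008,0.0008,0],-0.645]
    - [0.0,[-0.0008,0.0008,0],-0.645]

```text
time_s: 7.72
tcp_pos: [0.5508, 0.0282, 0.1191]
ee_rot: [0.001, 0.526, 0.851, 0.001]
contact_force: [5.5, 4.4, 4.2]
grip_width: 0.167
grip_force: 20.0
```

```bash
python3 - <<'E'
from h import *
np.set_printoptions(precision=4,suppress=True)
o=ctrl.observe(); q=o["ee_rot"]; print(o["time_s"],o["tcp_pos"],o["contact_force"],o["wrist_torque"],o["grip_width"]*95,"y ang",2*np.degrees(np.arctan2(q[2],q[1]))-90)
w=ctrl.read_camera("wrist"); c=w["color"]; p=proj(w,[.551,.027,.13]);print(p)
u,v=np.round(p).astype(int); u0=max(u-120,0);v0=min(max(v-90,0),220)
cv2.imwrite("pics/w3.png",cv2.resize(c[v0:v0+180,u0:u0+240],(800,600),interpolation=2))
E
```

```text
7.7167 [0.5508 0.0282 0.1191] [5.4602 4.4374 4.2112] [ 0.5714 -0.8278 -0.0207] 15.876330736276838 y ang 26.57257040439555
[321.2661 279.4889]
```

View pics/w3.png

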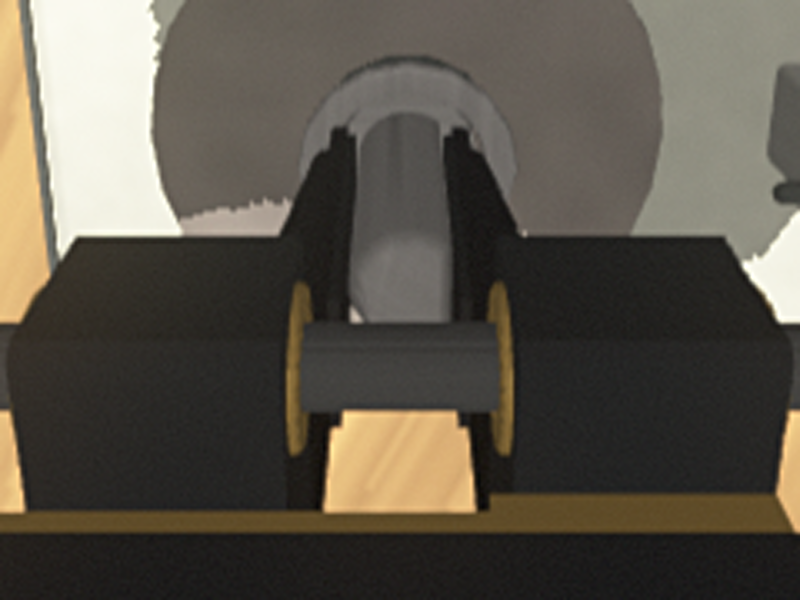

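Request:
drive_tool:
  rows:
    - [0.05,[0.0006,0.0003,0],0]
    - [0.05,[0.0006,0.0003,0],0]
    - [0.05,[0.0006,0.0003,0],0]
    - [0.05,[0,0,0],0]
    - [0.05,[0,0,0.03],0]
    - [0.05,[0,0,0.07],0]
    - [0.05,[0,0,0.11],0]

```text
time_s: 8.35
tcp_pos: [0.5486, 0.0276, 0.2289]
ee_rot: [-0.001, 0.526, 0.851, -0.001]
contact_force: [0.6, 0.5, -0.2]
grip_width: 0.522
grip_force: 0.0
```

Request:
drive_tool:
  rows:
    - [0.065,[-0.0775,-0.25,0.03],-1.25]
    - [0.065,[-0.0775,-0.25,0.03],-1.25]
    - [0.065,[-0.0775,-0.25,0.03],-1.25]
    - [0.065,[-0.0775,-0.25,0.03],-1.25]
    - [0.065,[-0.0775,-0.25,0.03],-1.25]
    - [0.065,[-0.0775,-0.25,0.03],-1.25]
    - [0.065,[-0.0775,-0.25,0.0],-1.25]
    - [0.065,[-0.0775,-0.25,0.0],-1.25]
    - [0.065,[-0.0775,-0.25,0.0],-1.25]
    - [0.065,[-0.0775,-0.25,0.0],-1.25]

```text
time_s: 9.18
tcp_pos: [0.4713, -0.2228, 0.2278]
ee_rot: [-0.001, 0.925, 0.379, -0.0]
contact_force: [-0.1, 0.0, -0.8]
grip_width: 0.684
grip_force: 0.0
```

Request:
drive_tool:
  rows:
    - [0.065,[0,0,0],-0.78]
    - [0.065,[0,0,0],-0.78]
    - [0.065,[0,0,0],-0.78]
    - [0.065,[0,0,0],-0.78]
    - [0.065,[0,0,0],-0.78]
    - [0.065,[0,0,0],-0.78]
    - [0.065,[0,0,0],-0.78]
    - [0.065,[0,0,0],-0.78]
    - [0.065,[0,0,0],-0.78]

```text
time_s: 9.93
tcp_pos: [0.4717, -0.2223, 0.2282]
ee_rot: [-0.0, 1.0, 0.003, -0.0]
contact_force: [-0.1, -0.5, 0.1]
grip_width: 0.683
grip_force: 0.0
```

```bash
python3 - <<'E'
from h import *
np.set_printoptions(precision=4,suppress=True)
o=ctrl.observe(); q=o["ee_rot"]; print(o["time_s"],o["tcp_pos"],o["contact_force"],o["joint_pos"],"y ang",2*np.degrees(np.arctan2(q[2],q[1]))-90)
w=ctrl.read_camera("wrist"); c=w["color"]; W=cloud(w); np.save("w4.npy",W)
x,y,z=np.moveaxis(W,-1,0); d=np.hypot(x-.4735,y+.222)
m=(d<.045)&(z>.027)&(z<.037); P=W[m][:,:2]*1000
print("ring top",m.sum(),cv2.minEnclosingCircle(P.astype(np.float32)))
cc=np.array(cv2.minEnclosingCircle(P.astype(np.float32))[0])/1000
d=np.hypot(x-cc[0],y-cc[1]); s=(d>.0225)&(d<.034)&(z>.01)&(z<.026)
k=W[s]; print("screw",len(k),k.mean(0),np.degrees(np.arctan2(*(k.mean(0)[:2]-cc)[::-1])))
p=proj(w,[cc[0],cc[1],.03]).astype(int); u0,v0=max(p[0]-100,0),min(max(p[1]-75,0),250)
cv2.imwrite("pics/w4.png",cv2.resize(c[v0:v0+150,u0:u0+200],(800,600),interpolation=2));print(p,u0,v0)
E
```

```text
9.9333 [ 0.4717 -0.2223  0.2282] [-0.0991 -0.5313  0.1472] [-0.5672  0.358   1.8243 -0.0001  0.9597  0.9974] y ang -89.63690074515615
ring top 683 ((473.4699401855469, -221.59262084960938), 20.735048294067383)
screw 74 [ 0.5006 -0.2236  0.0193] -4.254693718309779
[320 177] 220 102
```

View pics/w4.png

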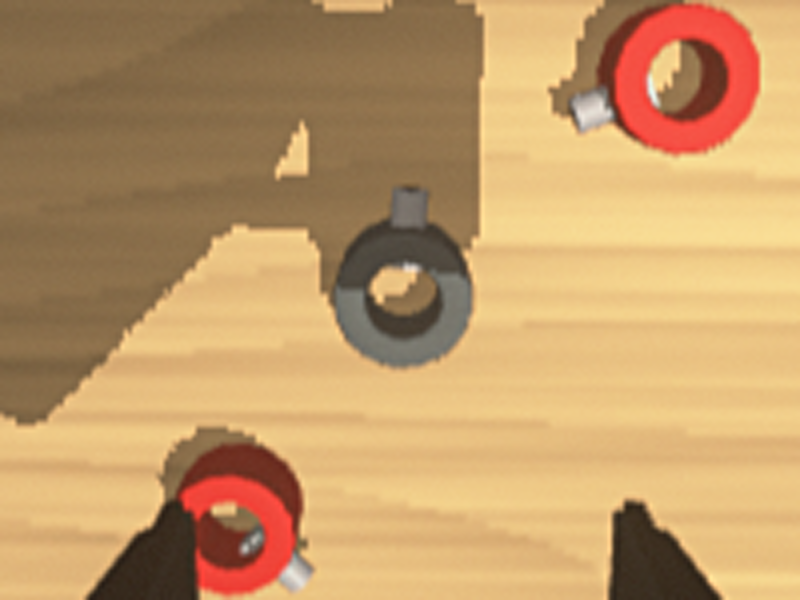

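Request:
drive_tool:
  rows:
    - [0.065,[0.003,0.001,-0.04],-0.07]
    - [0.065,[0.003,0.001,-0.08],-0.07]
    - [0.065,[0.003,0.001,-0.12],-0.07]
    - [0.065,[0.003,0.001,-0.16],-0.07]
    - [0.065,[0.003,0.001,-0.185],-0.07]
    - [0.065,[0.003,0.001,-0.198],-0.07]
    - [0.065,[0.003,0.001,-0.198],-0.07]
    - [0.065,[0.003,0.001,-0.198],-0.07]

```text
time_s: 10.65
tcp_pos: [0.4748, -0.2213, 0.03]
ee_rot: [-0.0, 0.999, -0.032, -0.001]
contact_force: [-1.0, 0.3, 0.8]
grip_width: 0.685
grip_force: 0.0
```

Request:
drive_tool:
  rows:
    - [0.0,[0,0,0],0]
    - [0.0,[0,0,0],0]
    - [0.0,[0,0,0],0]
    - [0.0,[0,0,0],0]
    - [0.0,[0,0,0],0]
    - [0.0,[0,0,0],0]
    - [0.0,[0,0,0],0]
  grip_force: 35

```text
time_s: 11.23
tcp_pos: [0.4752, -0.2217, 0.0311]
ee_rot: [0.0, 0.999, -0.033, 0.001]
contact_force: [-0.8, 0.0, 7.3]
grip_width: 0.428
grip_force: 35.0
```

Request:
drive_tool:
  rows:
    - [0.0,[0,0,0.02],0]
    - [0.0,[0,0,0.06],0]
    - [0.0,[0,0,0.1],0]
    - [0.0,[0,0,0.14],0]
    - [0.0,[0,0,0.175],0]
    - [0.0,[0.01,0.03,0.175],0.1]
    - [0.0,[0.022,0.07,0.175],0.2]
    - [0.0,[0.034,0.11,0.175],0.3]
    - [0.0,[0.047,0.15,0.175],0.4]
    - [0.0,[0.06,0.19,0.175],0.5]

```text
time_s: 12.07
tcp_pos: [0.5345, -0.0304, 0.2055]
ee_rot: [0.0, 0.976, 0.218, -0.0]
contact_force: [0.4, -1.5, -2.0]
grip_width: 0.426
grip_force: 35.0
```

Request:
drive_tool:
  rows:
    - [0.0,[0.011,0.035,0],0.025]
    - [0.0,[0.0176,0.06,0],0.025]
    - [0.0,[0.0176,0.06,0],0.025]
    - [0.0,[0.0176,0.06,0],0.025]
    - [0.0,[0.0176,0.06,0],0.025]

```text
time_s: 12.48
tcp_pos: [0.5518, 0.0275, 0.2051]
ee_rot: [0.0, 0.974, 0.228, -0.0]
contact_force: [0.1, -1.3, -1.7]
grip_width: 0.432
grip_force: 35.0
```

```bash
python3 - <<'E'
from h import *
np.set_printoptions(precision=4,suppress=True)
o=ctrl.observe(); q=o["ee_rot"]; t=o["tcp_pos"]; ya=2*np.degrees(np.arctan2(q[2],q[1]))-90
print(o["time_s"],t,o["contact_force"],"x ang",ya+90,o["grip_width"]*95)
w=ctrl.read_camera("wrist"); c=w["color"]; W=cloud(w)
x,y,z=np.moveaxis(W,-1,0); d=np.hypot(x-t[0],y-t[1])
zt=t[2]-.03+.033
a=np.radians(26.5); u=(x-t[0])*np.cos(a)+(y-t[1])*np.sin(a); v=-(x-t[0])*np.sin(a)+(y-t[1])*np.cos(a)
m=(d<.026)&(abs(z-zt)<.006)&(abs(v)<.017)&(u>0)
A=np.c_[2*u[m],2*v[m],np.ones(m.sum())]; print("top pts",m.sum(),"z",np.median(z[m])-t[2],"umax",u[m].max())
s=(u>.0225)&(u<.035)&(abs(v)<.015)&(z>t[2]-.03)&(z<t[2])
k=W[s]; print("screw",len(k),k.mean(0)-t,"u,v",u[s].mean(),v[s].mean(),"ang off",np.degrees(np.arctan2(v[s].mean(),u[s].mean())), "umax",u[s].max())
cv2.imwrite("pics/w5.png",cv2.resize(c[150:330,200:440],(800,600),interpolation=2))
E
```

```text
12.4833 [0.5518 0.0275 0.2051] [ 0.1444 -1.2631 -1.7413] x ang 26.367759124723563 41.055524543022315
top pts 1360 z -0.00015743962165545855 umax 0.02018473805108205
screw 333 [ 0.024   0.0128 -0.0127] u,v 0.027177238247221576 0.0007580765262071187 ang off 1.5977828723692196 umax 0.030673236224196446
```

View pics/w5.png

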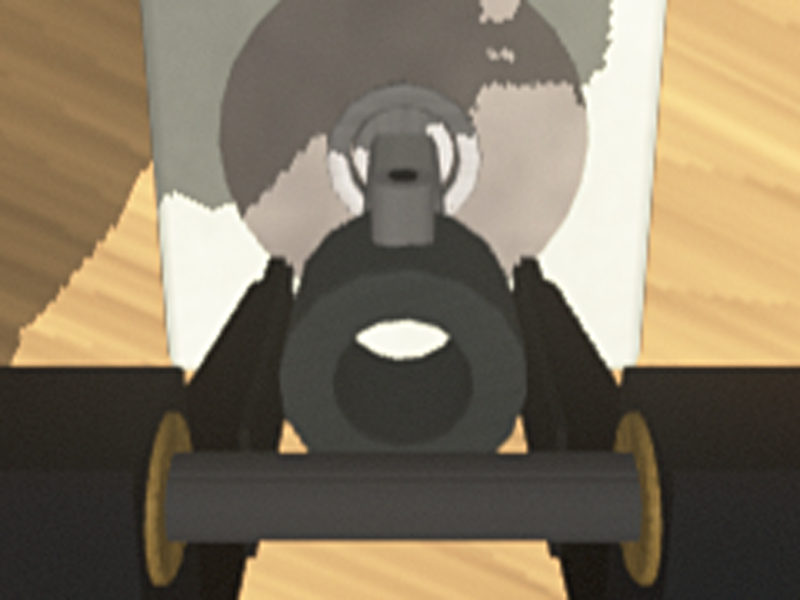

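Request:
drive_tool:
  rows:
    - [0.0,[-0.03,-0.015,-0.01],0]
    - [0.0,[-0.0537,-0.0268,-0.03],0]
    - [0.0,[-0.0537,-0.0268,-0.04],0]
    - [0.0,[-0.0537,-0.0268,-0.04],0]
    - [0.0,[-0.0537,-0.0268,-0.04],0]
    - [0.0,[-0.0537,-0.0268,-0.04],0]

```text
time_s: 13.03
tcp_pos: [0.4994, 0.0004, 0.166]
ee_rot: [0.0, 0.974, 0.227, 0.001]
contact_force: [-0.0, -0.3, -2.9]
grip_width: 0.428
grip_force: 35.0
```

```bash
python3 - <<'E'
from h import *
from scipy.optimize import least_squares
np.set_printoptions(precision=2,suppress=True)
o=ctrl.observe(); q=o["ee_rot"]; t=o["tcp_pos"]; 
print(o["time_s"],t*1000,"x ang",2*np.degrees(np.arctan2(q[2],q[1])))
w=ctrl.read_camera("wrist"); c=w["color"]; W=cloud(w); cv2.imwrite("pics/w6f.png",c); np.save("w6.npy",W)
a=np.radians(26.5); U=np.array([np.cos(a),np.sin(a)]);V=np.array([-U[1],U[0]])
D=W[...,:2]-t[:2]; u=D@U*1000; v=D@V*1000; z=W[...,2]*1000; tz=t[2]*1000
def rep(n,m): 
    print(n,m.sum(),"u",np.percentile(u[m],[0,5,50,95,100]),"v",np.percentile(v[m],[0,5,50,95,100]),"z",np.median(z[m]))
top=(np.hypot(u,v)<26)&(abs(z-tz)<3)
bore=None
img=(top*255).astype(np.uint8)
cs,h=cv2.findContours(img,cv2.RETR_CCOMP,cv2.CHAIN_APPROX_NONE)
def fit(p,R=None):
    f=(lambda s:np.hypot(p[:,0]-s[0],p[:,1]-s[1])-s[2])
    return least_squares(f,[p[:,0].mean(),p[:,1].mean(),11],loss="soft_l1").x
for k,cc in enumerate(cs):
    if len(cc)<25: continue
    ij=cc[:,0]; p=np.c_[u[ij[:,1],ij[:,0]],v[ij[:,1],ij[:,0]]]; ok=(abs(z[ij[:,1],ij[:,0]]-tz)<4)
    print("contour",len(cc),"hole" if h[0][k][3]>=0 else "outer",fit(p[ok]),cv2.minEnclosingCircle(p[ok].astype(np.float32)))
rep("top",top)
su=60; sp=(np.hypot(u-su,v)<14)&(z>127)&(z<135); rep("spindle top",sp)
sp2=(np.hypot(u-su,v)<16)&(z>100)&(z<126); rep("spindle side",sp2)
sc=(u>23)&(u<36)&(abs(v)<12)&(z>tz-25)&(z<tz-3); rep("screw",sc)
vs=v[sc];us=u[sc];print("screw line", np.polyfit(us,vs,1))
cv2.imwrite("pics/w6.png",cv2.resize(c[60:330,140:500],(800,600),interpolation=2))
E
```

```text
13.0333 [499.38   0.36 166.04] x ang 26.294727152799187
contour 308 outer [ 0.58  0.76 20.26] ((2.094890832901001, 0.010005973279476166), 25.107934951782227)
contour 116 hole [-0.7   0.81 11.3 ] ((-0.6168400049209595, 0.8624238967895508), 11.798125267028809)
top 2652 u [-14.28 -12.19   4.89  17.63  20.46] v [-23.69 -18.11   0.51  19.53  23.61] z 165.8742321026093
spindle top 623 u [49.79 51.87 58.64 64.07 65.2 ] v [-7.76 -5.88  1.45  9.29 11.27] z 128.87561697874762
spindle side 104 u [49.59 54.79 65.63 65.75 65.77] v [-7.85 -6.3   2.04  9.06 11.36] z 119.75636650549245
screw 316 u [23.   23.49 27.74 30.25 30.96] v [-4.74 -4.1   0.96  5.52  6.13] z 153.97338865126983
screw line [-0.02  1.38]
```

View pics/w6.png

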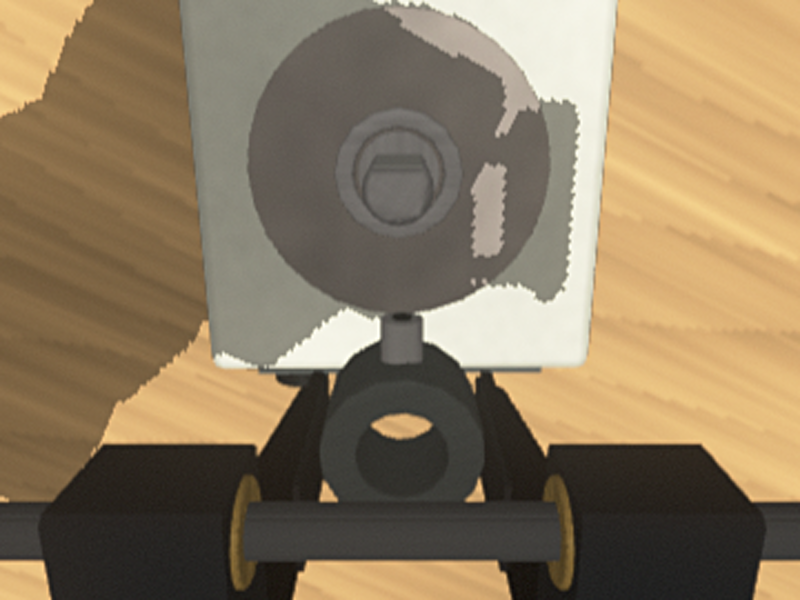

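Request:
drive_tool:
  rows:
    - [0.0,[0,0,0.012],0]
    - [0.0,[0.02,0.01,0.012],0.003]
    - [0.0,[0.04,0.02,0.012],0.003]
    - [0.0,[0.0531,0.0275,0.012],0.003]
    - [0.0,[0.0531,0.0275,0.01],0.003]
    - [0.0,[0.0531,0.0275,0.008],0.003]
    - [0.0,[0.0531,0.0275,0.006],0.003]
    - [0.0,[0.0531,0.0275,0.006],0.003]

```text
time_s: 13.75
tcp_pos: [0.5509, 0.0282, 0.171]
ee_rot: [-0.0, 0.973, 0.229, -0.0]
contact_force: [-0.0, 0.4, -1.8]
grip_width: 0.427
grip_force: 35.0
```

Request:
drive_tool:
  rows:
    - [0.0,[0.001,-0.0002,0],0]
    - [0.0,[0.001,-0.0002,0],0]
    - [0.0,[0.001,-0.0002,0],0]
    - [0.0,[0.001,-0.0002,0],0]

```text
time_s: 14.08
tcp_pos: [0.5526, 0.028, 0.1715]
ee_rot: [0.0, 0.973, 0.229, 0.0]
contact_force: [-0.8, 1.2, -2.8]
grip_width: 0.425
grip_force: 35.0
```

```bash
python3 - <<'E'
from h import *
np.set_printoptions(precision=2,suppress=True)
for i in range(5):
    ctrl.read_camera("top"); o=ctrl.observe(); q=o["ee_rot"]; print(o["tcp_pos"]*1000,o["contact_force"],2*np.degrees(np.arctan2(q[2],q[1])))
E
```

```text
[552.57  28.05 171.41] [ 0.13 -0.05 -2.05] 26.505314667123432
[552.58  28.1  171.39] [-0.43  0.18 -2.81] 26.51171334813312
[552.58  28.13 171.37] [ 0.19  0.28 -2.91] 26.512806367445428
[552.59  28.16 171.33] [-0.35  0.53 -2.28] 26.51496234570303
[552.57  28.17 171.34] [ 0.51  0.15 -3.03] 26.514425658541054
```

Well positioned. Descend gently onto the taper first (collar bottom starts about 9 mm above the tip).

Request:
drive_tool:
  rows:
    - [0.0,[0,0,-0.004],0]
    - [0.0,[0,0,-0.007],0]
    - [0.0,[0,0,-0.01],0]
    - [0.0,[0,0,-0.013],0]
    - [0.0,[0,0,-0.016],0]
    - [0.0,[0,0,-0.018],0]

```text
time_s: 14.83
tcp_pos: [0.5525, 0.0282, 0.1528]
ee_rot: [-0.0, 0.973, 0.229, -0.0]
contact_force: [-0.2, -0.3, -2.8]
grip_width: 0.428
grip_force: 35.0
```

Request:
drive_tool:
  rows:
    - [0.0,[0,0,-0.002],0]
    - [0.0,[0,0,-0.004],0]
    - [0.0,[0,0,-0.006],0]
    - [0.0,[0,0,-0.006],0]

```text
time_s: 15.17
tcp_pos: [0.5525, 0.0282, 0.1469]
ee_rot: [-0.0, 0.973, 0.229, -0.0]
contact_force: [0.1, 0.3, -2.2]
grip_width: 0.43
grip_force: 35.0
```

Request:
drive_tool:
  rows:
    - [0.0,[0,0,-0.004],0]
    - [0.0,[0,0,-0.008],0]
    - [0.0,[0,0,-0.012],0]
    - [0.0,[0,0,-0.016],0]
    - [0.0,[0,0,-0.02],0]
    - [0.0,[0,0,-0.024],0]
    - [0.0,[0,0,-0.026],0]
    - [0.0,[0,0,-0.026],0]

```text
time_s: 15.83
tcp_pos: [0.5524, 0.0282, 0.1207]
ee_rot: [-0.0, 0.973, 0.229, -0.0]
contact_force: [0.8, 0.7, -2.8]
grip_width: 0.434
grip_force: 35.0
```

Request:
drive_tool:
  rows:
    - [0.0,[0,0,-0.002],0]
    - [0.0,[0,0,-0.004],0]
    - [0.0,[0,0,-0.006],0]
    - [0.0,[0,0,-0.008],0]
    - [0.0,[0,0,-0.009],0]
    - [0.0,[0,0,-0.009],0]

```text
time_s: 16.33
tcp_pos: [0.5527, 0.0282, 0.1124]
ee_rot: [0.0, 0.973, 0.229, 0.0]
contact_force: [-0.3, -0.3, 3.8]
grip_width: 0.428
grip_force: 35.0
```

Request:
drive_tool:
  rows:
    - [0.0,[0,0,-0.001],0]
    - [0.0,[0,0,-0.002],0]
    - [0.0,[0,0,-0.002],0]
    - [0.0,[0,0,-0.002],0]
  grip_force: 55

```text
time_s: 16.67
tcp_pos: [0.5527, 0.0282, 0.1104]
ee_rot: [0.0, 0.973, 0.229, 0.0]
contact_force: [-0.9, 0.2, 5.2]
grip_width: 0.428
grip_force: 55.0
```

Request:
drive_tool:
  rows:
    - [0.0,[0,0,-0.0005],0]
    - [0.0,[0,0,-0.001],0]
    - [0.0,[0,0,-0.001],0]
    - [0.0,[0,0,-0.001],0]

```text
time_s: 17.0
tcp_pos: [0.5527, 0.0282, 0.1101]
ee_rot: [0.0, 0.973, 0.229, 0.0]
contact_force: [-3.9, 0.1, 12.5]
grip_width: 0.428
grip_force: 55.0
```

Request:
drive_tool:
  rows:
    - [0.0,[0,0,-0.0007],0]
    - [0.0,[0,0,-0.0007],0]
    - [0.0,[0,0,-0.0007],0]
    - [0.0,[0,0,-0.0007],0]
    - [0.0,[0,0,-0.0007],0]
    - [0.0,[0,0,-0.0007],0]

```text
time_s: 17.5
tcp_pos: [0.5527, 0.0282, 0.11]
ee_rot: [0.0, 0.973, 0.229, 0.001]
contact_force: [-5.9, -0.5, 21.3]
grip_width: 0.43
grip_force: 55.0
```

```bash
python3 - <<'E'
from h import *
np.set_printoptions(precision=2,suppress=True)
w=ctrl.read_camera("wrist"); o=ctrl.observe(); t=o["tcp_pos"]; q=o["ee_rot"]
print(o["time_s"],t*1000,o["contact_force"],2*np.degrees(np.arctan2(q[2],q[1])))
W=cloud(w); a=np.radians(26.5); U=np.array([np.cos(a),np.sin(a)]);V=np.array([-U[1],U[0]])
D=W[...,:2]-t[:2]; u=D@U*1000; v=D@V*1000; z=W[...,2]*1000
m=(u>12)&(u<20)&(abs(v)<8)&(z>100)&(z<120); print("collar top z (111 home)",np.median(z[m]),m.sum(),"top-tcp",np.median(z[m])-t[2]*1000)
m=(u>60)&(u<75)&(abs(v)<20)&(z>50)&(z<60); print("box top (55)",np.median(z[m]),m.sum())
m=(u>30)&(u<50)&(abs(v)<20)&(z>60)&(z<75); print("disc (69)",np.median(z[m]),m.sum())
cv2.imwrite("pics/w7.png",cv2.resize(w["color"][60:330,140:500],(800,600),interpolation=2))
E
```

```text
17.55 [552.74  28.17 110.04] [-5.79  0.19 20.92] 26.51699512912668
collar top z (111 home) 109.6055588201598 569 top-tcp -0.43503934728505556
box top (55) 54.181362362665745 1201
disc (69) 68.18164521568872 1912
```

View pics/w7.png

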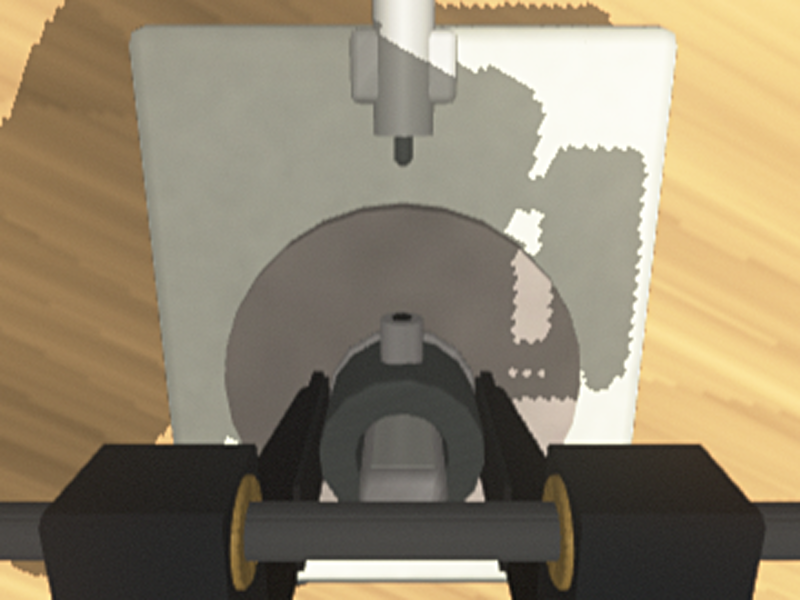

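```bash
python3 -c "
from workcell import ctrl
print(ctrl.finish_job())"
```

```text
the job is handed in; nothing more can be done
None
```

The spindle's flat was turned to face the key guide with a finger on it, and the collar is threaded on with its screw pointing at the key. It is pushed down to a hard stop against the washer and still held there with about 20 N of push and a 55 N grip; I handed the job in at 17.6 s.

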